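# Nudge the collet block into the corner stop

## Robot

A 7-joint arm with a two-finger parallel gripper is mounted at the origin on the work surface. World frame = base frame: x ahead of the robot, y to its left, z up, the work surface at z = 0. Lengths are in m, angles in rad, forces in N, time in s.
With the tool pointing down it reaches from about 0.4 to 0.85 m from the base axis. Payload 10.4 kg.
Tool frame: the origin (TCP) lies at the very end of the fingers, on their centre line; the grasp point (between the pads) lies behind it (manip.hold_point_z is the z of the grasp point in the tool frame, in m); z points along the fingers, y is the line along which they close (so a half turn about z gives the same grasp; the last joint's range is limited). The gripper opens to 85 mm and grips with 20 to 120 N. Pads are 22 mm wide; open, the fingers measure 114 mm over their backs; the gripper's body (76 mm by 85 mm) begins 54 mm behind the grasp point. The pads swing forward as they close: fully open they stand 13 mm farther back than shut.
Start: joints at [-1.322, 0.332, -0.065, 1.46, 0.022, 1.35, -0.088], TCP at [0.168, 0.602, 0.231] pointing down, gripper open.
Joint ranges: [-2.6, 2.6], [-0.5, 2.12], [-1.47, 1.34], [0.16, 2.42], [-1.27, 4.41], [0.06, 2.06], [-2.6, 2.6]. Speed limits (rad/s): [2.22, 2.22, 2.79, 2.79, 3.14, 3.14, 3.14].

## Interface

Orientations are given as a 3x3 rotation matrix whose columns are the frame's x, y, z axes.
In Python, from plant import manip, cams, ticket gives the robot as it stands. The module is installed in compiled form; this text tells all that it offers.
- The arm moves only by the shell command python3 -m inch 'ROWS'. ROWS is JSON, a list of rows, each a list of 5 numbers: the opening, from 0 (shut) to 1 (fully open), then the shift along the world's x, y, z in m, then the turn about the world's z in degrees. In form: [[gripper, x, y, z, yaw], ...]. A call has 1 to 8 rows; each row is the pose to reach, as a shift and turn from the pose commanded when the call began; what a row does not reach only later rows make up. A row lasts 1/12 s, in which the tool goes at most 41.7 mm and 7.16 degrees, less where a joint would pass 70% of its speed; a pose out of reach is approached as far as the arm can. A call with a gripper value outside its range is refused whole. The fingers move at their own pace and stop on an object; the grip force is fixed at half the most. Time passes only in rows, so rows that repeat a pose let the fingers close. It gives the time, the measured TCP pose, the force, the opening and the grip force at its end, in the units of the state.
- manip.state(): the state, without advancing time (a new reading comes with each control period).
- cams.snapshot(name): name is "side" or "top"; returns a dict with "pixels" (384x512x3 uint8, red, green, blue), "mtx" (3x3 intrinsics, pixels), "R" (3x3) and "t" (3): a world point X has camera coordinates R X + t. Camera axes: x right, y down, z forward; pixel columns grow to the right and rows downward; lengths in m; the calibration is good to about 2 mm. A picture is of the moment at which its call begins. There is no depth.
- ticket.sign_off(): hands the job in; it is judged then, once.
The state is a dict: "clock": time; "qpos": joint angles; "joint_vel": joint speeds; "tau": joint torques, N m; "eef_pos": TCP position; "eef_rot": TCP orientation; "wrist_force": force on the tool from outside, world axes, zero at the start; "torque": the same for the moment, N m; "opening": opening from 0.0 (shut) to 1.0 (fully open); "grasp_force": force on a finger pad.
Only numpy, scipy, OpenCV 4.12 (cv2) and the standard library are available. Lean on these libraries where they do the work, as an engineer would, in place of code of your own. Each camera call takes 0.05 s, during which the arm holds its last target. There are 200 camera calls.

## Task

Push the wooden collet block along the bench, with the fingers only, into the corner of the dark steel angle stop: one long side flush along the stop's long rail and one short end flush against its short rail. Do not grip, lift or tip the block, leave everything else on the bench where it is, and finish with the hand clear.

Things in the scene. Friction and masses are not known exactly. Their poses are not given: they have to be found in the camera images.
- block_center (a point): Centre (14 mm above the bench) of a loose brown wooden block 76 mm (its x) by 124 mm (its y) by 28 mm high, about 0.4 kg, flat on the bench. Ten upright steel collets, in two rows along y, are fixed in its top and reach 45 mm above the bench. It slides under a push of a few newtons. It starts inside the angle of the stop, clear of the rails, turned up to 0.35 rad from square.
- stop: Dark steel L-shaped stop fixed to the bench, rails 16 mm high. Origin: inner corner of the L at bench level, z up. Long rail: inner face x = 0, from y = -200 mm to 0; short rail: inner face y = 0, from x = -90 mm to 0; both 18 mm thick, outside these faces. The block belongs at -x, -y of the corner, long side on the long rail: its centre at x = -38, y = -62 mm. Yaw within 0.35 rad.
- oil_bottle: bystander: small glass jar, 40 mm across, 60 mm high, black cap; loose, origin under its centre
- spool: bystander: brass spool, 40 mm across, 38 mm high; loose, origin under its centre
- dish: bystander: small blue open dish, 48 mm across, 22 mm high; loose, origin under its centre
- screwdriver: bystander: screwdriver with a red handle, 150 mm long, lying along its own x
- tweezers: bystander: flat steel tweezers, 130 mm long along their own x, 9 mm wide, 7 mm high, lying flat
- ring_stand: bystander: round movement holder of dark steel and brass, 56 mm across, 30 mm high; loose, origin under its centre
- brush_pot: bystander: black open pot, 64 mm across, 70 mm high; loose, origin under its centre
Things that resemble listed ones, but are neither listed nor needed, are in the scene too. Leave any green look-alike of the part that bears block_center alone.

How it is judged:
By the outcome, as a careful person would: the job done as asked, in the order asked, and still so for the second after the job is handed in, with the robot touching nothing.
It also fails if it takes over 54 s, if anything falls off the work surface, if the arm or the gripper's body presses on something with over 40 N, if the wrist force passes 120 N, or if a joint passes its speed limit or range.

## Working session

There is one attempt and no reset: what is moved stays moved. The work goes in short steps, Python scripts to look and compute and a shell command to move; the robot and the scene stay as the last step left them, time stands still between calls to the robot, and variables do not carry over. Pictures are saved under pics/ and viewed, at most 10 in all, crops included, and the job is handed in when it is done.

```bash
mkdir -p pics
python3 - <<'E'
from plant import manip,cams
import cv2,numpy as np
for n in("top","side"):
    s=cams.snapshot(n);cv2.imwrite(f"pics/{n}0.png",cv2.resize(s["pixels"][:,:,::-1],(800,600),interpolation=cv2.INTER_CUBIC))
    print(n,s["mtx"].tolist(),np.round(s["R"],3).tolist(),np.round(s["t"],3).tolist())
s=manip.state();print(s["clock"],s["eef_pos"],np.round(s["eef_rot"],3).tolist(),s["opening"],manip.hold_point_z)
E
```

```text
top [[364.88177605069495, 0.0, 259.65991399502246], [0.0, 364.88177605069495, 186.25397766670943], [0.0, 0.0, 1.0]] [[-0.007, -1.0, -0.011], [-0.993, 0.008, -0.121], [0.121, 0.01, -0.993]] [0.018, 0.548, 1.0]
side [[399.5764821933316, 0.0, 252.40724042102553], [0.0, 399.5764821933316, 190.32719005123943], [0.0, 0.0, 1.0]] [[0.965, -0.26, 0.014], [-0.194, -0.755, -0.626], [0.174, 0.601, -0.78]] [-0.494, 0.154, 0.882]
0.1 [0.16770476 0.6017232  0.23060474] [[-0.963, 0.268, -0.0], [0.268, 0.963, -0.001], [-0.0, -0.001, -1.0]] 1.0001931367610861 -0.0187
```

View pics/top0.png

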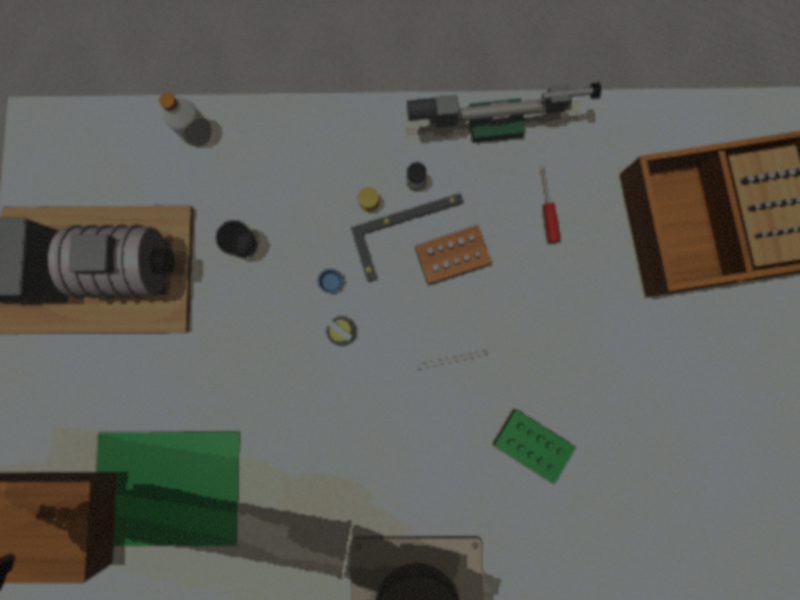

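View pics/side0.png

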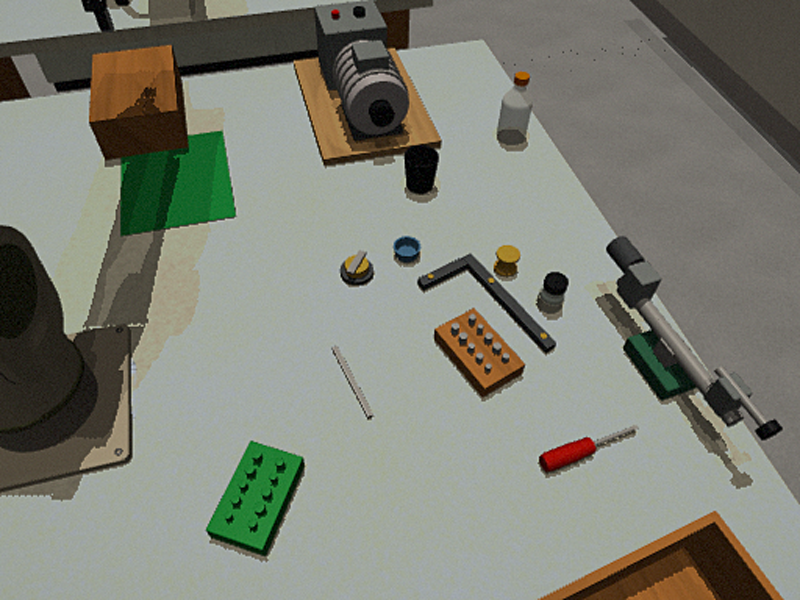

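The brown block with ten collets is at about (453,255) in top and (480,350) in side. The look-alike at (535,446) in top is green, so I leave it alone. The L stop's inner corner is near (366,236) in top. I'll confirm in one enlarged crop of both views.

Run:
```python
from plant import cams
import cv2,numpy as np
s=cams.snapshot("top")["pixels"][:,:,::-1]; a=s[115:190,215:325]   # x7.2
b=cams.snapshot("side")["pixels"][:,:,::-1][155:260,260:370]
A=cv2.convertScaleAbs(cv2.resize(a,(792,540),interpolation=cv2.INTER_CUBIC),alpha=1.7)
for i in range(0,110,10):
    cv2.putText(A,str(215+i),(int(i*7.2),10),0,.35,(255,0,255),1);cv2.line(A,(int(i*7.2),12),(int(i*7.2),18),(255,0,255),1)
for i in range(0,75,5):
    cv2.putText(A,str(115+i),(0,int(i*7.2)+4),0,.35,(255,0,255),1)
cv2.imwrite("pics/crop1.png",A)
```

```text
(no output)
```

View pics/crop1.png

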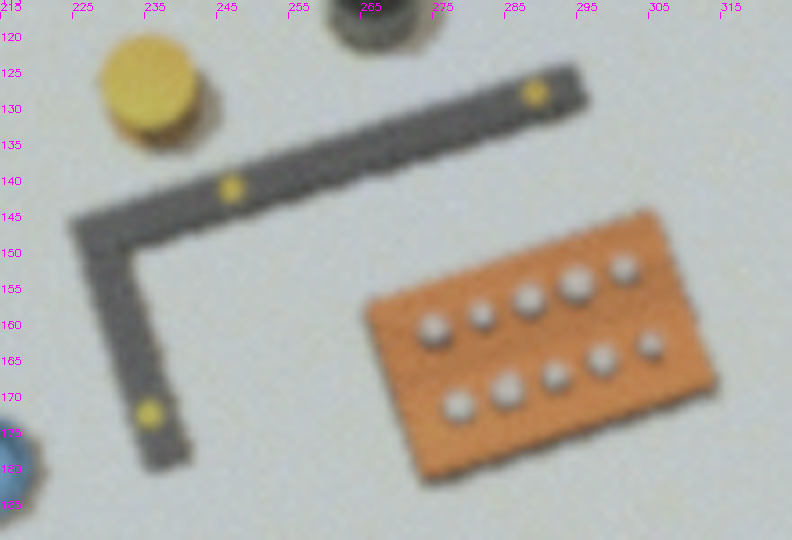

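The crop confirms it: brown block with ten collets. In crop pixels its top corners are (367,303), (653,210), (718,382) and (425,478). The stop's inner corner is (133,252), with rail ends at (587,100) and (190,455).

```bash
cat > h.py <<'E'
import numpy as np
from plant import cams,manip
def ray(s,uv,z):
    uv=np.atleast_2d(uv).astype(float); d=np.c_[uv,np.ones(len(uv))]@np.linalg.inv(s["mtx"]).T@s["R"]; c=-s["R"].T@s["t"]
    return c+d*((z-c[2])/d[:,2])[:,None]
def crop(c,k=7.2,o=(215,115)): return (np.array(c,float)+.5)/k-.5+np.array(o)
E
python3 - <<'E'
from h import *
s=cams.snapshot("top")
b=ray(s,crop([(367,303),(653,210),(718,382),(425,478)]),.028)
r=ray(s,crop([(133,252),(587,100),(190,455)]),.016)
print(b.round(4),r.round(4))
print("sides",[np.linalg.norm(b[i]-b[(i+1)%4]).round(4) for i in range(4)],"rails",np.linalg.norm(r[1]-r[0]),np.linalg.norm(r[2]-r[0]))
y=(r[0]-r[1])[:2];y/=np.linalg.norm(y);x2=(r[0]-r[2])[:2];x2/=np.linalg.norm(x2)
print("y",y,"x",x2,"yaw",np.degrees([np.arctan2(-y[0],y[1]),np.arctan2(x2[1],x2[0])]))
e=b[0]-b[1];f=b[3]-b[2];g=b[0]-b[3];h=b[1]-b[2]
print("block yaw",[np.degrees(np.arctan2(-v[0],v[1])) for v in(e,f)],[np.degrees(np.arctan2(v[1],v[0])) for v in(g,h)])
x=np.array([y[1],-y[0]]);M=np.array([x,y])
print("block in stop",((b[:,:2]-r[0,:2])@M.T).round(4),((b.mean(0)[:2]-r[0,:2])@M.T).round(4), "c",b.mean(0))
for n,uv in dict(oil=(417,172),spool=(369,198),dish=(330,281),ring=(341,331),twL=(419,367),twR=(487,351),drv=(545,170),drvh=(552,240)).items():
    p=ray(s,np.array(uv)*.64,.02)[0];print(n,p.round(3),((p[:2]-r[0,:2])@M.T).round(3))
E
```

```text
[[ 0.6339 -0.0041  0.028 ]
 [ 0.6707 -0.119   0.028 ]
 [ 0.6007 -0.1432  0.028 ]
 [ 0.5632 -0.0264  0.028 ]] [[ 0.6583  0.0905  0.016 ]
 [ 0.7197 -0.0945  0.016 ]
 [ 0.5749  0.0674  0.016 ]]
sides [np.float64(0.1206), np.float64(0.0741), np.float64(0.1227), np.float64(0.0742)] rails 0.19493029603192435 0.08645365622749322
y [-0.31505036  0.94907496] x [0.9637801  0.26669818] yaw [18.36385397 15.46788328]
block yaw [np.float64(17.782325468037797), np.float64(17.801029678896167)] [np.float64(17.530470749411723), np.float64(19.0903480437306)]
block in stop [[-0.0529 -0.0821]
 [-0.0541 -0.2027]
 [-0.1283 -0.2036]
 [-0.1271 -0.081 ]] [-0.0906 -0.1423] c [ 0.6171289 -0.0731646  0.028    ]
oil [ 0.775 -0.009  0.02 ] [ 0.079 -0.131]
spool [0.726 0.081 0.02 ] [ 0.061 -0.03 ]
dish [0.569 0.153 0.02 ] [-0.065  0.087]
ring [0.477 0.132 0.02 ] [-0.159  0.097]
twL [ 0.411 -0.01   0.02 ] [-0.266 -0.017]
twR [ 0.439 -0.133  0.02 ] [-0.279 -0.143]
drv [ 0.776 -0.25   0.02 ] [ 0.005 -0.36 ]
drvh [ 0.642 -0.258  0.02 ] [-0.125 -0.326]
```

Block and rails are both at about 18°, so no real rotation is needed. The block has to move about 53 mm in stop x and 81 mm in stop y. I'll push the long side first, tool y along the long rail (turn −146.5°), then the end. Now moving over at height.

```bash
python3 -m inch '[[0.7,0.25,-0.22,0,-57],[0.7,0.25,-0.22,0,-57],[0.7,0.25,-0.22,0,-57],[0.7,0.25,-0.22,0,-57],[0.7,0.25,-0.22,0,-57],[0.7,0.25,-0.22,0,-57],[0.7,0.25,-0.22,0,-57],[0.7,0.25,-0.22,0,-57]]'
python3 -m inch '[[0.7,0.12,-0.3,0,-57],[0.7,0.12,-0.3,0,-57],[0.7,0.12,-0.3,0,-57],[0.7,0.12,-0.3,0,-57],[0.7,0.12,-0.3,0,-57],[0.7,0.12,-0.3,0,-57],[0.7,0.12,-0.3,0,-57],[0.7,0.12,-0.3,0,-57]]'
python3 - <<'E'
from h import *
s=manip.state();print(s["qpos"].round(2) if hasattr(s["qpos"],"round") else s["qpos"],np.round(s["eef_pos"],4),np.round(s["eef_rot"],3).tolist())
E
```

```text
clock: 0.92
eef_pos: [0.4191, 0.3804, 0.2316]
eef_rot: [[-0.293, 0.956, 0.0], [0.956, 0.293, 0.0], [0.0, 0.0, -1.0]]
wrist_force: [0.7, 1.5, 0.3]
opening: 0.704
grasp_force: 0.0
clock: 1.58
eef_pos: [0.5385, 0.0782, 0.2317]
eef_rot: [[0.644, 0.765, 0.001], [0.765, -0.644, -0.0], [0.0, 0.001, -1.0]]
wrist_force: [0.1, -1.1, -0.6]
opening: 0.7
grasp_force: 0.0
[-0.72  0.16  0.55  1.7  -0.08  1.3  -0.85] [0.5385 0.0782 0.2317] [[0.644, 0.765, 0.001], [0.765, -0.644, -0.0], [0.0, 0.001, -1.0]]
```

```bash
python3 -m inch '[[0.7,0.002,-0.175,0,-32],[0.7,0.002,-0.175,0,-32],[0.7,0.002,-0.175,0,-32],[0.7,0.002,-0.175,0,-32],[0.7,0.002,-0.175,0,-32],[0.7,0.002,-0.175,0,-32],[0.7,0.002,-0.175,-0.04,-32],[0.7,0.002,-0.175,-0.08,-32]]'
python3 -m inch '[[0.7,0,0,-0.04,0],[0.7,0,0,-0.08,0],[0.7,0,0,-0.12,0],[0.7,0,0,-0.13,0],[0.7,0,0,-0.13,0]]'
python3 - <<'E'
from h import *
import cv2
s=manip.state();print(np.round(s["qpos"],2),np.round(s["eef_pos"],4),np.round(s["eef_rot"],3).tolist())
a=cams.snapshot("side")["pixels"][:,:,::-1][150:275,200:370]
cv2.imwrite("pics/s1.png",cv2.convertScaleAbs(cv2.resize(a,None,fx=4.7,fy=4.7,interpolation=cv2.INTER_CUBIC),alpha=1.4))
E
```

```text
clock: 2.25
eef_pos: [0.5415, -0.0921, 0.152]
eef_rot: [[0.948, 0.318, 0.005], [0.318, -0.948, 0.001], [0.005, 0.001, -1.0]]
wrist_force: [-0.1, 0.0, -0.6]
opening: 0.702
grasp_force: 0.0
clock: 2.67
eef_pos: [0.5378, -0.0919, 0.019]
eef_rot: [[0.948, 0.318, -0.006], [0.318, -0.948, -0.0], [-0.005, -0.002, -1.0]]
wrist_force: [-0.6, -0.5, 1.0]
opening: 0.701
grasp_force: 0.0
[-0.44  0.45  0.63  1.91 -0.33  0.9  -0.9 ] [ 0.5378 -0.0919  0.019 ] [[0.948, 0.318, -0.006], [0.318, -0.948, -0.0], [-0.005, -0.002, -1.0]]
```

View pics/s1.png

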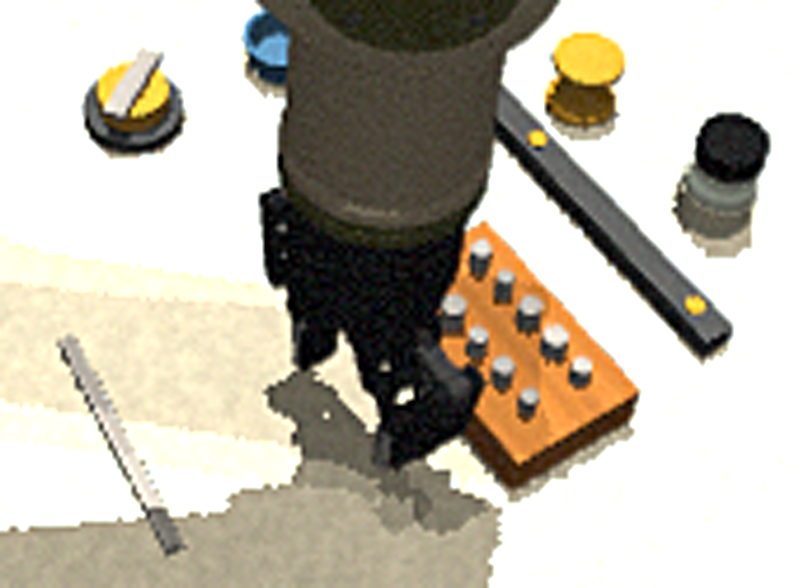

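The fingers straddle the middle of the block's long side with clearance, block face near (450,400). Lowering and starting the push in stop +x.

```bash
python3 -m inch '[[0.7,0.002,-0.006,-0.014,-0.5],[0.7,0.002,-0.006,-0.014,-0.5],[0.7,0.013,-0.002,-0.014,-0.5],[0.7,0.023,0.001,-0.014,-0.5],[0.7,0.028,0.002,-0.014,-0.5],[0.7,0.033,0.004,-0.014,-0.5],[0.7,0.038,0.006,-0.014,-0.5],[0.7,0.043,0.007,-0.014,-0.5]]'
python3 -m inch '[[0.7,0.005,0.0015,0,0],[0.7,0.01,0.003,0,0],[0.7,0.015,0.005,0,0],[0.7,0.019,0.006,0,0]]'
python3 - <<'E'
from h import *
import cv2
s=manip.state();p=np.array(s["eef_pos"]);d=p[:2]-[.6583,.0905];print(p.round(4),d@[.951,.309],d@[-.309,.951])
a=cams.snapshot("top")["pixels"][:,:,::-1][115:190,215:325]
cv2.imwrite("pics/t2.png",cv2.convertScaleAbs(cv2.resize(a,(792,540),interpolation=cv2.INTER_CUBIC),alpha=1.7))
E
```

```text
clock: 3.38
eef_pos: [0.5828, -0.0859, 0.008]
eef_rot: [[0.951, 0.308, -0.0], [0.308, -0.951, 0.0], [-0.0, -0.0, -1.0]]
wrist_force: [-2.6, 0.5, 2.3]
opening: 0.697
grasp_force: 1.4
clock: 3.72
eef_pos: [0.6023, -0.0797, 0.0073]
eef_rot: [[0.951, 0.308, -0.0], [0.308, -0.951, -0.0], [-0.0, 0.0, -1.0]]
wrist_force: [-2.6, 0.1, 1.3]
opening: 0.698
grasp_force: 1.5
[ 0.6023 -0.0797  0.0073] -0.10588421184458875 -0.14451290288674626
```

View pics/t2.png

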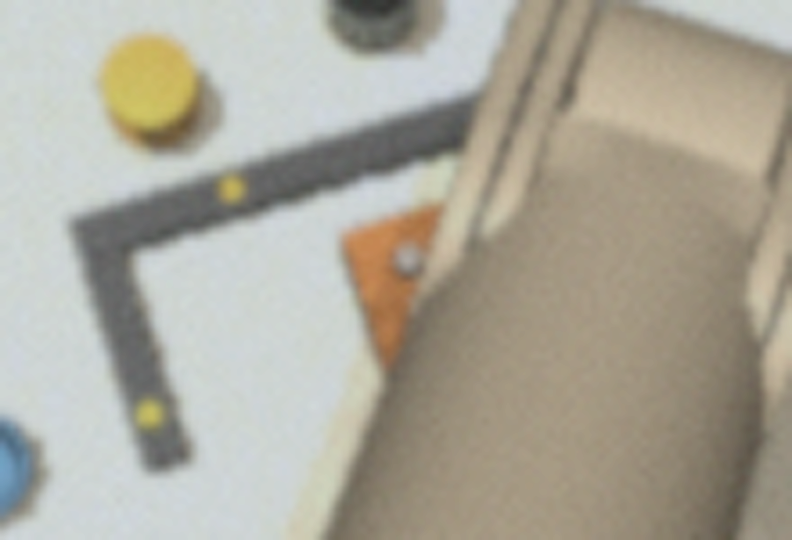

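The block is sliding square, its corner now at (345,238) with about 25 mm left to the long rail. I'll continue slowly while watching the force.

```bash
python3 -m inch '[[0.7,0.005,0.0015,0,0],[0.7,0.01,0.003,0,0],[0.7,0.014,0.0045,0,0],[0.7,0.017,0.0055,0,0],[0.7,0.019,0.006,0,0]]'
python3 -m inch '[[0.7,0.002,0.0006,0,0],[0.7,0.003,0.001,0,0]]'
python3 -m inch '[[0.7,0.002,0.0006,0,0],[0.7,0.002,0.0006,0,0]]'
```

```text
clock: 4.18
eef_pos: [0.6212, -0.0736, 0.0072]
eef_rot: [[0.951, 0.308, -0.0], [0.308, -0.951, -0.0], [-0.0, 0.0, -1.0]]
wrist_force: [-2.3, -0.4, 0.4]
opening: 0.699
grasp_force: 1.0
clock: 4.35
eef_pos: [0.6239, -0.0728, 0.0072]
eef_rot: [[0.951, 0.308, -0.0], [0.308, -0.951, -0.0], [-0.0, 0.0, -1.0]]
wrist_force: [-2.6, -0.1, 0.1]
opening: 0.698
grasp_force: 1.7
clock: 4.52
eef_pos: [0.624, -0.0728, 0.007]
eef_rot: [[0.952, 0.307, -0.004], [0.307, -0.952, 0.0], [-0.004, -0.001, -1.0]]
wrist_force: [-10.0, 0.1, 5.9]
opening: 0.7
grasp_force: 4.6
```

```bash
python3 -m inch '[[0.7,0.0015,0.0005,0,0],[0.7,0.0015,0.0005,0,0],[0.7,0.0015,0.0005,0,0]]'
python3 -m inch '[[0.7,-0.02,-0.006,0,0],[0.7,-0.048,-0.016,0,0],[0.7,-0.048,-0.016,0.04,0],[0.7,-0.048,-0.016,0.08,0],[0.7,-0.048,-0.016,0.1,0]]'
```

```text
clock: 4.77
eef_pos: [0.6241, -0.0729, 0.0069]
eef_rot: [[0.952, 0.306, -0.006], [0.306, -0.952, 0.0], [-0.006, -0.002, -1.0]]
wrist_force: [-15.5, -1.7, 9.0]
opening: 0.7
grasp_force: 7.7
clock: 5.18
eef_pos: [0.5806, -0.0886, 0.1116]
eef_rot: [[0.952, 0.307, 0.005], [0.307, -0.952, 0.0], [0.005, 0.001, -1.0]]
wrist_force: [0.8, -0.4, 0.8]
opening: 0.7
grasp_force: 0.0
```

The long side is seated (force rose to 15 N with no motion) and the hand has backed off. Now moving to the block's far end, turning 90°.

```bash
python3 -m inch '[[0.4,0.117,-0.0655,0,57],[0.4,0.117,-0.0655,0,57],[0.4,0.117,-0.0655,0,57],[0.4,0.117,-0.0655,0,57],[0.4,0.117,-0.0655,0,57],[0.4,0.117,-0.0655,0,57],[0.4,0.117,-0.0655,0,57],[0.4,0.117,-0.0655,0,57]]'
python3 -m inch '[[0.4,0,0,0,33],[0.4,0,0,0,33],[0.4,0,0,0,33],[0.4,0,0,0,33],[0.4,0,0,0,33],[0.4,0,0,0,33]]'
python3 - <<'E'
from h import *
import cv2
s=manip.state();p=np.array(s["eef_pos"]);d=p[:2]-[.6583,.0905];print(p.round(4),d@[.951,.309],d@[-.309,.951])
a=cams.snapshot("side")["pixels"][:,:,::-1][130:300,250:430]
cv2.imwrite("pics/s3.png",cv2.convertScaleAbs(cv2.resize(a,None,fx=3.5,fy=3.5,interpolation=cv2.INTER_CUBIC),alpha=1.4))
E
```

```text
clock: 5.85
eef_pos: [0.6967, -0.1535, 0.1075]
eef_rot: [[0.254, 0.967, 0.001], [0.967, -0.254, -0.0], [0.0, 0.001, -1.0]]
wrist_force: [0.3, 0.4, 0.2]
opening: 0.399
grasp_force: 0.0
clock: 6.35
eef_pos: [0.6966, -0.1535, 0.1077]
eef_rot: [[-0.311, 0.95, 0.001], [0.95, 0.311, 0.0], [-0.0, 0.001, -1.0]]
wrist_force: [-0.5, 0.6, 0.8]
opening: 0.4
grasp_force: 0.0
[ 0.6966 -0.1535  0.1077] -0.038968841914163214 -0.2438493040104918
```

View pics/s3.png

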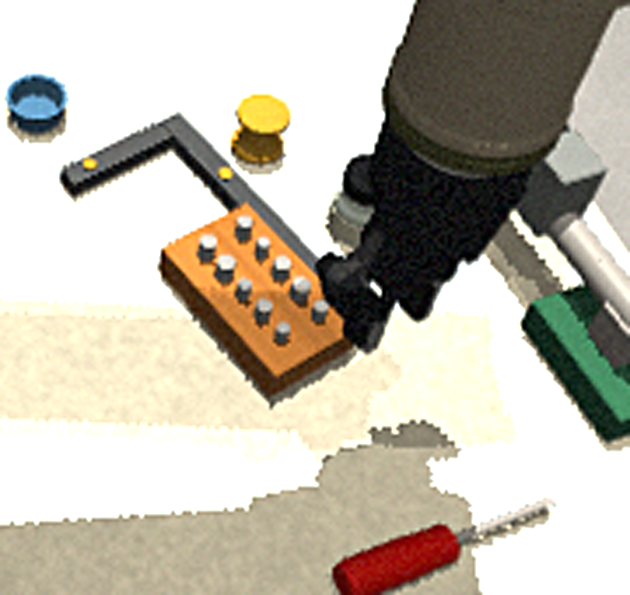

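The block lies along the long rail, near end at about (320,370), and the fingers are above and beyond it. Lowering, then pushing in stop +y.

```bash
python3 -m inch '[[0.35,-0.003,-0.001,-0.04,0],[0.35,-0.003,-0.001,-0.08,0],[0.35,-0.003,-0.001,-0.101,0],[0.35,-0.003,-0.001,-0.101,0]]'
python3 -m inch '[[0.35,-0.003,0.009,0,0],[0.35,-0.006,0.018,0,0],[0.35,-0.008,0.024,0,0],[0.35,-0.01,0.03,0,0],[0.35,-0.012,0.036,0,0],[0.35,-0.014,0.042,0,0],[0.35,-0.0155,0.0475,0,0]]'
python3 -m inch '[[0.35,-0.002,0.006,0,0],[0.35,-0.004,0.012,0,0],[0.35,-0.006,0.018,0,0],[0.35,-0.008,0.024,0,0],[0.35,-0.0095,0.029,0,0],[0.35,-0.011,0.033,0,0]]'
python3 - <<'E'
from h import *
import cv2
s=manip.state();p=np.array(s["eef_pos"]);d=p[:2]-[.6583,.0905];print(p.round(4),d@[.951,.309],d@[-.309,.951])
a=cams.snapshot("side")["pixels"][:,:,::-1][145:265,250:400]
cv2.imwrite("pics/s4.png",cv2.convertScaleAbs(cv2.resize(a,None,fx=5,fy=5,interpolation=cv2.INTER_CUBIC),alpha=1.4))
E
```

```text
clock: 6.73
eef_pos: [0.6918, -0.1539, 0.0024]
eef_rot: [[-0.305, 0.952, -0.004], [0.952, 0.305, 0.001], [0.002, -0.003, -1.0]]
wrist_force: [-1.0, -0.4, 0.8]
opening: 0.35
grasp_force: 0.0
clock: 7.32
eef_pos: [0.678, -0.1067, 0.0071]
eef_rot: [[-0.307, 0.952, 0.001], [0.952, 0.307, -0.001], [-0.001, 0.001, -1.0]]
wrist_force: [-0.1, -2.0, 1.3]
opening: 0.351
grasp_force: 1.5
clock: 7.82
eef_pos: [0.6666, -0.073, 0.0063]
eef_rot: [[-0.308, 0.951, 0.0], [0.951, 0.308, 0.0], [0.0, 0.0, -1.0]]
wrist_force: [0.9, -2.7, 1.6]
opening: 0.347
grasp_force: 1.4
[ 0.6666 -0.073   0.0063] -0.042607270575724214 -0.15802394860020774
```

View pics/s4.png

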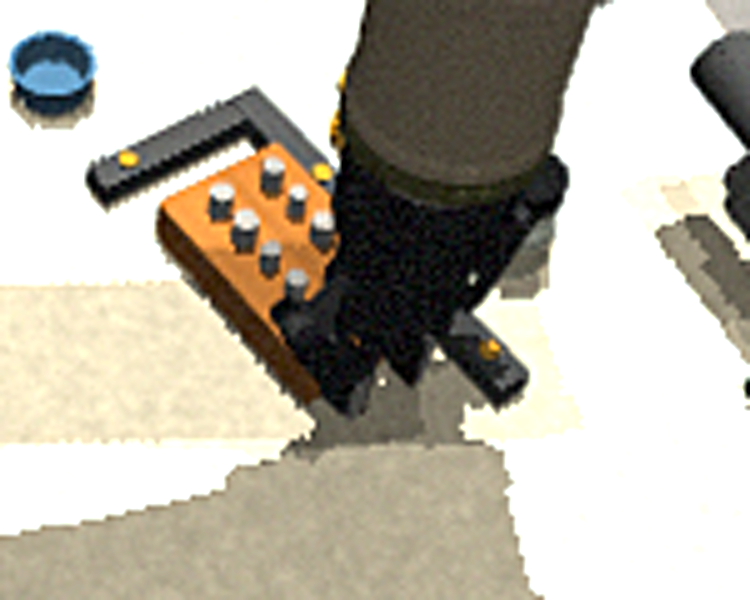

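The block is sliding along the rail with its leading edge near (265,150), roughly 22 mm from the short rail. Continuing.

```bash
python3 -m inch '[[0.35,-0.0015,0.005,0,0],[0.35,-0.003,0.0095,0,0],[0.35,-0.0045,0.014,0,0],[0.35,-0.0055,0.017,0,0]]'
python3 -m inch '[[0.35,-0.001,0.003,0,0],[0.35,-0.0015,0.005,0,0]]'
python3 -m inch '[[0.35,-0.0006,0.002,0,0],[0.35,-0.001,0.003,0,0],[0.35,-0.001,0.003,0,0]]'
```

```text
clock: 8.2
eef_pos: [0.661, -0.056, 0.0062]
eef_rot: [[-0.308, 0.951, -0.0], [0.951, 0.308, 0.0], [0.0, -0.0, -1.0]]
wrist_force: [0.5, -2.4, 0.7]
opening: 0.35
grasp_force: 1.0
clock: 8.37
eef_pos: [0.6595, -0.0512, 0.0062]
eef_rot: [[-0.308, 0.951, -0.0], [0.951, 0.308, 0.0], [0.0, -0.0, -1.0]]
wrist_force: [-0.3, -1.7, -0.6]
opening: 0.351
grasp_force: 0.9
clock: 8.62
eef_pos: [0.6586, -0.0483, 0.0062]
eef_rot: [[-0.308, 0.951, -0.0], [0.951, 0.308, 0.0], [0.001, -0.0, -1.0]]
wrist_force: [0.5, -0.1, -0.5]
opening: 0.348
grasp_force: 0.0
```

```bash
python3 -m inch '[[0.35,-0.0006,0.002,0,0],[0.35,-0.0006,0.002,0,0]]'
python3 -m inch '[[0.35,-0.0006,0.002,0,0],[0.35,-0.0006,0.002,0,0]]'
```

```text
clock: 8.78
eef_pos: [0.658, -0.0469, 0.0063]
eef_rot: [[-0.308, 0.951, -0.0], [0.951, 0.308, -0.0], [-0.0, -0.0, -1.0]]
wrist_force: [0.9, -1.6, -0.6]
opening: 0.351
grasp_force: 1.0
clock: 8.95
eef_pos: [0.6575, -0.0469, 0.0064]
eef_rot: [[-0.306, 0.952, 0.0], [0.952, 0.306, -0.002], [-0.002, -0.0, -1.0]]
wrist_force: [1.1, -6.5, -0.5]
opening: 0.349
grasp_force: 3.3
```

Contact with the short rail. I'll seat it firmly, then back off and go round for a last check push on the long side.

```bash
python3 -m inch '[[0.35,-0.0006,0.002,0,0],[0.35,-0.0006,0.002,0,0],[0.35,-0.0006,0.002,0,0]]'
python3 -m inch '[[0.35,0.008,-0.02,0,0],[0.35,0.012,-0.04,0,0],[0.35,0.012,-0.04,0.04,0],[0.35,0.012,-0.04,0.08,0],[0.35,0.012,-0.04,0.1,0]]'
python3 -m inch '[[0.7,-0.146,0.02,0,-57],[0.7,-0.146,0.02,0,-57],[0.7,-0.146,0.02,0,-57],[0.7,-0.146,0.02,0,-57],[0.7,-0.146,0.02,0,-57],[0.7,-0.146,0.02,0,-57],[0.7,-0.146,0.02,0,-57],[0.7,-0.146,0.02,0,-57]]'
python3 -m inch '[[0.7,0,0,0,-33],[0.7,0,0,0,-33],[0.7,0,0,0,-33],[0.7,0,0,0,-33],[0.7,0,0,0,-33],[0.7,0,0,0,-33]]'
python3 - <<'E'
from h import *
import cv2
s=manip.state();p=np.array(s["eef_pos"]);d=p[:2]-[.6583,.0905];print(p.round(4),d@[.951,.309],d@[-.309,.951])
a=cams.snapshot("side")["pixels"][:,:,::-1][145:265,220:370]
cv2.imwrite("pics/s5.png",cv2.convertScaleAbs(cv2.resize(a,None,fx=5,fy=5,interpolation=cv2.INTER_CUBIC),alpha=1.4))
E
```

```text
clock: 9.2
eef_pos: [0.6571, -0.0469, 0.0065]
eef_rot: [[-0.305, 0.952, 0.001], [0.952, 0.305, -0.004], [-0.004, -0.0, -1.0]]
wrist_force: [1.7, -10.4, -0.9]
opening: 0.351
grasp_force: 5.5
clock: 9.62
eef_pos: [0.6706, -0.0832, 0.1109]
eef_rot: [[-0.307, 0.952, 0.004], [0.952, 0.307, 0.0], [-0.001, 0.004, -1.0]]
wrist_force: [0.6, -0.4, 0.6]
opening: 0.348
grasp_force: 0.0
clock: 10.28
eef_pos: [0.5229, -0.0622, 0.1066]
eef_rot: [[0.635, 0.773, 0.0], [0.773, -0.635, 0.001], [0.001, -0.0, -1.0]]
wrist_force: [0.7, -0.1, 0.1]
opening: 0.698
grasp_force: 0.0
clock: 10.78
eef_pos: [0.523, -0.0623, 0.1064]
eef_rot: [[0.952, 0.305, 0.0], [0.305, -0.952, 0.0], [0.0, -0.0, -1.0]]
wrist_force: [-0.3, -0.0, -0.0]
opening: 0.7
grasp_force: 0.0
[ 0.523  -0.0623  0.1064] -0.17589066319775426 -0.10350040131678255
```

View pics/s5.png

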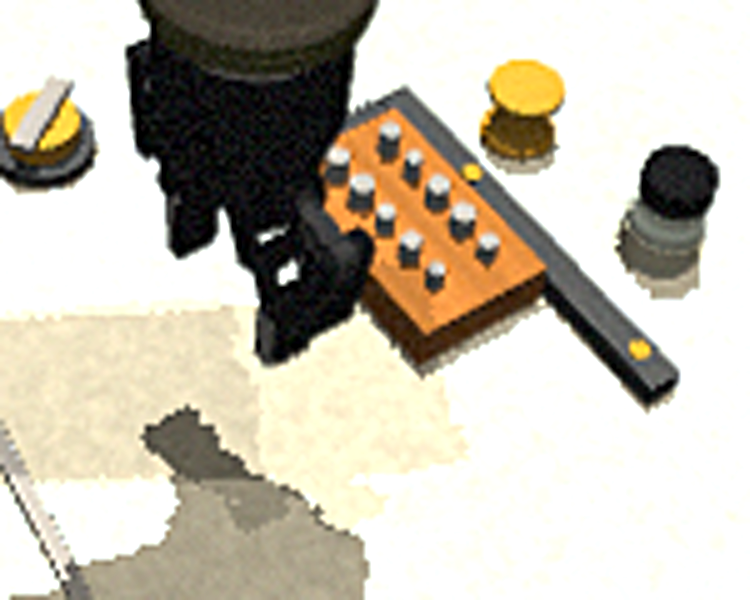

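The block sits in the corner and looks flush. One gentle nudge in stop +x confirms the long side.

```bash
python3 -m inch '[[0.7,-0.012,0.036,0,0],[0.7,-0.012,0.036,-0.04,0],[0.7,-0.012,0.036,-0.08,0],[0.7,-0.012,0.036,-0.099,0],[0.7,-0.012,0.036,-0.099,0]]'
python3 -m inch '[[0.7,0.025,0.008,0,0],[0.7,0.05,0.016,0,0],[0.7,0.065,0.021,0,0],[0.7,0.075,0.0243,0,0],[0.7,0.081,0.0263,0,0],[0.7,0.084,0.0273,0,0],[0.7,0.086,0.028,0,0]]'
python3 -m inch '[[0.7,0.0015,0.0005,0,0],[0.7,0.003,0.001,0,0],[0.7,0.003,0.001,0,0]]'
```

```text
clock: 11.25
eef_pos: [0.5078, -0.0265, 0.0036]
eef_rot: [[0.95, 0.311, -0.007], [0.311, -0.95, -0.001], [-0.007, -0.001, -1.0]]
wrist_force: [-1.2, 0.1, -0.1]
opening: 0.702
grasp_force: 0.0
clock: 11.83
eef_pos: [0.5973, 0.0011, 0.0081]
eef_rot: [[0.951, 0.308, 0.001], [0.308, -0.951, 0.0], [0.001, 0.0, -1.0]]
wrist_force: [0.3, -0.3, -0.1]
opening: 0.7
grasp_force: 0.0
clock: 12.08
eef_pos: [0.5995, 0.0017, 0.0075]
eef_rot: [[0.952, 0.307, -0.001], [0.307, -0.952, -0.0], [-0.001, 0.0, -1.0]]
wrist_force: [-1.4, -1.5, 0.7]
opening: 0.7
grasp_force: 1.1
```

```bash
python3 -m inch '[[0.7,0.0015,0.0005,0,0],[0.7,0.003,0.001,0,0],[0.7,0.003,0.001,0,0]]'
python3 -m inch '[[0.7,-0.02,-0.0065,0,0],[0.7,-0.05,-0.016,0,0],[0.7,-0.05,-0.016,0.04,0],[0.7,-0.05,-0.016,0.08,0],[0.7,-0.05,-0.016,0.12,0],[0.7,-0.05,-0.016,0.16,0],[0.7,-0.05,-0.016,0.2,0]]'
python3 -m inch '[[0.7,-0.06,0.2,0,0],[0.7,-0.06,0.2,0,0],[0.7,-0.06,0.2,0,0],[0.7,-0.06,0.2,0,0],[0.7,-0.06,0.2,0,0],[0.7,-0.06,0.2,0,0],[0.7,-0.06,0.2,0,0],[0.7,-0.06,0.2,0,0]]'
python3 - <<'E'
from h import *
import cv2
a=cams.snapshot("top")["pixels"][:,:,::-1][110:185,205:315]
b=cams.snapshot("side")["pixels"][:,:,::-1][130:270,200:380]
A=cv2.resize(a,(440,300),interpolation=cv2.INTER_CUBIC);A=cv2.resize(a,(704,480),interpolation=cv2.INTER_CUBIC)[:, :500]
B=cv2.resize(b,(385,300),interpolation=cv2.INTER_CUBIC)
o=np.zeros((480,800,3),np.uint8);o[:,:500]=A;o[:300,500:]=B[:,:300]
cv2.imwrite("pics/f.png",cv2.convertScaleAbs(o,alpha=1.5))
E
```

```text
clock: 12.33
eef_pos: [0.6009, 0.0022, 0.0069]
eef_rot: [[0.952, 0.307, -0.004], [0.307, -0.952, -0.001], [-0.004, -0.001, -1.0]]
wrist_force: [-11.2, -2.6, 6.9]
opening: 0.699
grasp_force: 5.5
clock: 12.92
eef_pos: [0.5528, -0.0128, 0.2096]
eef_rot: [[0.952, 0.308, 0.001], [0.308, -0.952, 0.0], [0.001, -0.0, -1.0]]
wrist_force: [1.0, -0.2, -0.4]
opening: 0.699
grasp_force: 0.0
clock: 13.58
eef_pos: [0.4932, 0.1869, 0.2074]
eef_rot: [[0.951, 0.308, 0.0], [0.308, -0.951, -0.0], [0.0, 0.0, -1.0]]
wrist_force: [-0.5, -0.5, 0.2]
opening: 0.7
grasp_force: 0.0
```

View pics/f.png

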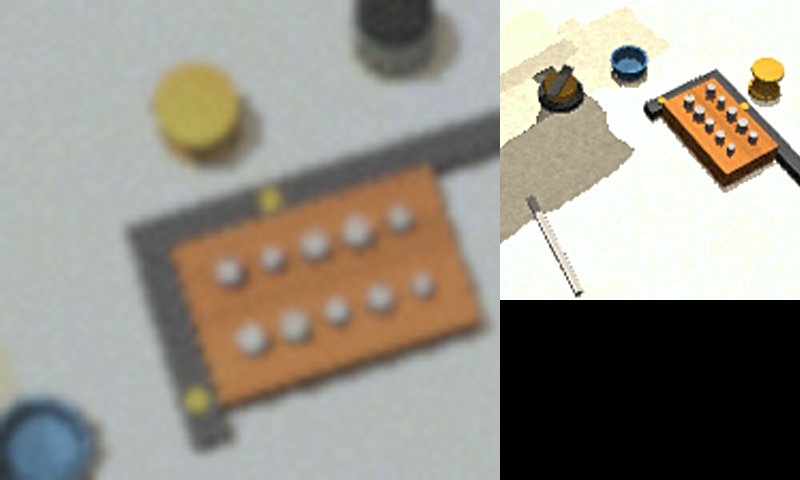

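The final picture shows the block's corner tight in the L at about (175,245), with no bench visible along either rail. The neighbours are undisturbed and the hand is clear.

```bash
python3 -c "
from plant import ticket
print(ticket.sign_off())"
```

```text
the job is handed in; nothing more can be done
None
```

I pushed the brown collet block into the corner of the stop: the last picture shows no gap along either rail, the other items I could see near the stop look undisturbed, the hand is clear, and the job was handed in at about 14 s.

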